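Hang the hand stamps in the rack by size

TASK

Put the desk's four black-knobbed hand stamps away: hang each by its collar in its own slot of the white stamp rack, lined up by the length of their printing blocks, the longest at the end next to the open ink pad and the shortest at the far end. Slide each in from the front and let it down so that it hangs straight, fully seated behind the low lip, and do not knock any stamp over.

Things in the scene. Friction and masses are not known exactly. Their poses are not given: they have to be found in the camera images.
- stamp_a_knob (a point): Knob centre of a loose hand stamp, 104 mm tall, 80 g, standing on its grey printing block: 30 mm long (its y) x 30 mm (its x) x 17 mm high. Above the block: steel neck 14 mm across up to 52 mm, black collar 34 mm across at 52 to 58 mm, upright round black knob 28 mm across, gripped at 70 to 100 mm. This point is 84 mm above the printing face; z points up the handle.
- stamp_b_knob (a point): Knob centre of a loose hand stamp, 104 mm tall, 80 g, standing on its grey printing block: 44 mm long (its y) x 30 mm (its x) x 17 mm high. Above the block: steel neck 14 mm across up to 52 mm, black collar 34 mm across at 52 to 58 mm, upright round black knob 28 mm across, gripped at 70 to 100 mm. This point is 84 mm above the printing face; z points up the handle.
- stamp_c_knob (a point): Knob centre of a loose hand stamp, 104 mm tall, 80 g, standing on its grey printing block: 58 mm long (its y) x 30 mm (its x) x 17 mm high. Above the block: steel neck 14 mm across up to 52 mm, black collar 34 mm across at 52 to 58 mm, upright round black knob 28 mm across, gripped at 70 to 100 mm. This point is 84 mm above the printing face; z points up the handle.
- stamp_d_knob (a point): Knob centre of a loose hand stamp, 104 mm tall, 80 g, standing on its grey printing block: 72 mm long (its y) x 30 mm (its x) x 17 mm high. Above the block: steel neck 14 mm across up to 52 mm, black collar 34 mm across at 52 to 58 mm, upright round black knob 28 mm across, gripped at 70 to 100 mm. This point is 84 mm above the printing face; z points up the handle.
- rack (a point): Fixed white rack, 292 mm long: point on the desk below mid-row; y along the row, x from open front to back, z up. Slot centres x=0, y=-108, -36, 36, 108 mm. Top plate 8 mm thick, upper face z=80; slots 24 mm wide, open at x=-32. Collars rest on the plate between 4 mm high lip (x=-20) and stop (x=25); a hanging stamp's knob point is at z=112. Base 12 mm high, x=-45 to 55; back panel x=48.
- pad (a point): Fixed open ink pad, blue, in a grey tray in a black slip lid, 102 x 66 x 17 mm, its long side across the rack's row. It stands on the desk beside one end of the rack, which end varies (a white and red carton stands at the other). This point is the centre of its top.
Not all that is in view belongs to the job. Leave any red look-alike of the part that bears stamp_c_knob alone.

How it is judged (in metres and radians):
At the end, for the whole second after the job is handed in: All four stamps hang released and still in the rack, one per slot, block length falling from the ink-pad end to the other end; each knob point within 13 mm of its slot centre along and across the rack, at 106 to 118 mm above the desk, tilted less than 0.1 rad (((y of pad in the frame of rack above 0 m and (x of stamp_a_knob in the frame of rack between -0.013 and 0.013 m and y of stamp_a_knob in the frame of rack between -0.121 and -0.095 m and z of stamp_a_knob in the frame of rack between 0.106 and 0.118 m and angle between stamp_a_knob's own z axis and vertical below 0.1 rad) and (x of stamp_b_knob in the frame of rack between -0.013 and 0.013 m and y of stamp_b_knob in the frame of rack between -0.049 and -0.023 m and z of stamp_b_knob in the frame of rack between 0.106 and 0.118 m and angle between stamp_b_knob's own z axis and vertical below 0.1 rad) and (x of stamp_c_knob in the frame of rack between -0.013 and 0.013 m and y of stamp_c_knob in the frame of rack between 0.023 and 0.049 m and z of stamp_c_knob in the frame of rack between 0.106 and 0.118 m and angle between stamp_c_knob's own z axis and vertical below 0.1 rad) and (x of stamp_d_knob in the frame of rack between -0.013 and 0.013 m and y of stamp_d_knob in the frame of rack between 0.095 and 0.121 m and z of stamp_d_knob in the frame of rack between 0.106 and 0.118 m and angle between stamp_d_knob's own z axis and vertical below 0.1 rad)) or (y of pad in the frame of rack below 0 m and (x of stamp_a_knob in the frame of rack between -0.013 and 0.013 m and y of stamp_a_knob in the frame of rack between 0.095 and 0.121 m and z of stamp_a_knob in the frame of rack between 0.106 and 0.118 m and angle between stamp_a_knob's own z axis and vertical below 0.1 rad) and (x of stamp_b_knob in the frame of rack between -0.013 and 0.013 m and y of stamp_b_knob in the frame of rack between 0.023 and 0.049 m and z of stamp_b_knob in the frame of rack between 0.106 and 0.118 m and angle between stamp_b_knob's own z axis and vertical below 0.1 rad) and (x of stamp_c_knob in the frame of rack between -0.013 and 0.013 m and y of stamp_c_knob in the frame of rack between -0.049 and -0.023 m and z of stamp_c_knob in the frame of rack between 0.106 and 0.118 m and angle between stamp_c_knob's own z axis and vertical below 0.1 rad) and (x of stamp_d_knob in the frame of rack between -0.013 and 0.013 m and y of stamp_d_knob in the frame of rack between -0.121 and -0.095 m and z of stamp_d_knob in the frame of rack between 0.106 and 0.118 m and angle between stamp_d_knob's own z axis and vertical below 0.1 rad))) and linear speed of each of stamp_a, stamp_b, stamp_c, stamp_d below 0.03 m/s); the robot touches nothing.
It fails at once if a hand stamp is knocked over (angle between any of stamp_a_knob, stamp_b_knob, stamp_c_knob, stamp_d_knob's own z axis and vertical above 0.8 rad).
It also fails if it takes over 125 s, if anything falls off the work surface, if the arm or the gripper's body presses on something with over 40 N, if the wrist force passes 120 N, or if a joint passes its speed limit or range.

ROBOT

A 6-joint arm with a two-finger parallel gripper is mounted at the origin on the work surface; the furniture and walls round the work are solid. World frame = base frame: x ahead of the robot, y to its left, z up, the work surface at z = 0. Lengths are in mm, angles in rad, forces in N, time in s.
With the tool pointing down it reaches from about 350 to 975 mm from the base axis. Payload 7.1 kg.
Tool frame: the origin (TCP) lies at the very end of the fingers, on their centre line; the grasp point (between the pads) lies 19 mm behind it; z points along the fingers, y is the line along which they close (so a half turn about z gives the same grasp; the last joint's range is limited). The gripper opens to 88 mm and grips with 3 to 60 N. Pads are 20 mm wide; open, the fingers measure 115 mm over their backs; the gripper's body (75 mm by 178 mm) begins 61 mm behind the grasp point.
Start: joints at [1.275, 0.423, 1.63, -0, 1.089, -0.019], TCP at [170.768, 601.201, 222.675] pointing down, gripper open.
Joint ranges: [-3, 3], [-0.9, 2.11], [0.09, 2.58], [-1.31, 4.45], [0.11, 2.69], [-2.54, 2.54]. Speed limits (rad/s): [2.39, 2.39, 3.01, 3.14, 3.14, 3.14].

INTERFACE

Orientations are given as a rotation vector (axis times angle).
In Python, from workcell import sensors, imaging, close_job gives the robot as it stands. The module is installed in compiled form; this text tells all that it offers.
- The arm moves only by the tool servo_tool, never from a script. Its argument "steps" is a list of rows, each a list of 3 entries, a list of its own where there are three numbers: the shift along the world's x, y, z in m, then the turn, a rotation vector about the world's x, y, z in degrees, then the opening, from -1 (shut) to 1 (fully open). A call has exactly 8 rows; each row shifts and turns the commanded pose from where the row before left it; what a row does not reach is not made up. A row lasts 1/12 s, in which the tool goes at most 41.7 mm and 7.16 degrees, less where a joint would pass 70% of its speed; a pose out of reach is approached as far as the arm can. A call is refused whole if a number of a shift passes 0.0417 or a number of a turn 7.16, either way. A call with a gripper value outside its range is refused whole. The fingers move at their own pace and stop on an object; the grip force is fixed at half the most. Time passes only in rows, so rows that do not move let the fingers close, or fill a call up. It gives the time, the measured TCP pose, the force, the opening and the grip force at its end, in the units of the state.
- sensors.get_obs(): the state, without advancing time (a new reading comes with each control period).
- imaging.get_image(name): name is "scene" or "top" or "wrist"; returns a dict with "color" (384x512x3 uint8, blue, green, red), "range_z" (384x512 float32, mm along the optical axis (not along the pixel's ray), 0 where there is no reading), "vertical_fov" (degrees; the focal length in pixels is half the picture's height over the tangent of half this angle, whatever the lens; pixels are square), "cx", "cy" (the principal point, pixels), "rvec" (rotation vector, rad) and "tvec" (3), from world to camera coordinates, as OpenCV has them; the wrist camera has in their place "tool_from_camera" (4x4, takes a point from camera to tool coordinates, whose origin is the TCP and whose axes are the flange's). Camera axes: x right, y down, z forward; pixel columns grow to the right and rows downward; lengths in mm; the calibration is good to about 2 mm. The wrist camera is an equidistant fisheye: a pixel r from the principal point sees the ray r / f radians off the axis. A picture is of the moment at which its call begins: read the wrist's pose just before it.
- close_job(): hands the job in; it is judged then, once.
The state is a dict: "t": time; "qpos": joint angles; "qvel": joint speeds; "joint_torque": joint torques, N m; "ee_pos": TCP position; "orientation": TCP orientation; "ft_force": force on the tool from outside, world axes, zero at the start; "moment": the same for the moment, N m; "width": finger opening in mm; "grasp_force": force on a finger pad.
Only numpy, scipy, OpenCV 4.12 (cv2) and the standard library are available. Lean on these libraries where they do the work, as an engineer would, in place of code of your own. Each camera call takes 0.05 s, during which the arm holds its last target. There are 200 camera calls.

## Working session

There is one attempt and no reset: what is moved stays moved. The work goes in short steps, Python scripts to look and compute and a tool call to move; the robot and the scene stay as the last step left them, time stands still between calls to the robot, and variables do not carry over. Pictures are saved under pics/ and viewed, at most 14 in all, crops included, and the job is handed in when it is done.

Besides the shell and the picture viewer there is one more tool, called after "Call:" as name(argument=value, ...) on one line, values as JSON. servo_tool: Moves the arm, as the interface text tells. Its arguments: {"type":"object","properties":{"steps":{"type":"array"}},"required":["steps"]}

```bash
mkdir -p pics; cat > h.py <<'E'
import numpy as np,cv2
from workcell import sensors,imaging
def cam(n):
    d=imaging.get_image(n); return d
def cloud(d):
    h,w=d["range_z"].shape; f=h/2/np.tan(np.radians(d["vertical_fov"])/2)
    v,u=np.mgrid[:h,:w]; z=d["range_z"]
    P=np.stack([(u-d["cx"])/f*z,(v-d["cy"])/f*z,z],-1)
    R,_=cv2.Rodrigues(np.array(d["rvec"],float)); t=np.array(d["tvec"],float).ravel()
    return (P-t)@R
E
python3 - <<'E'
from h import *
for n in("scene","top"):
    d=cam(n); np.savez("pics/"+n,**d); cv2.imwrite(f"pics/{n}.png",d["color"])
    P=cloud(d); R,_=cv2.Rodrigues(np.array(d["rvec"],float)); print(n,d["vertical_fov"],"cam pos",-R.T@np.array(d["tvec"]).ravel())
o=sensors.get_obs(); print(o)
E
```

```text
scene 44.491386584579985 cam pos [ -65.84012862 -863.39863174 1050.21349951]
top 56.354695337995494 cam pos [ 314.07080797   24.37554386 1016.35379767]
{'t': 0.1, 'qpos': array([ 1.27500755e+00,  4.23772433e-01,  1.63057227e+00,  5.10103347e-06,
        1.08861016e+00, -1.89704617e-02]), 'qvel': array([ 0.00210646, -0.00134549, -0.00024451, -0.00100372, -0.00033156,
        0.00053117]), 'joint_torque': array([-6.54602518e-04, -5.45617425e+01, -2.74325842e+01,  6.45496161e-02,
        1.88434089e-02, -2.31149994e-05]), 'ee_pos': array([170.62491862, 600.75414031, 221.99066073]), 'orientation': array([-4.33411710e-01, -3.11133167e+00,  2.11204315e-03]), 'ft_force': array([-0.94179147, -0.17651607, -0.50421985]), 'moment': array([ 0.04860275, -0.02413655, -0.01776939]), 'grasp_force': 0.0, 'width': 87.56253492374324}
```

View pics/top.png

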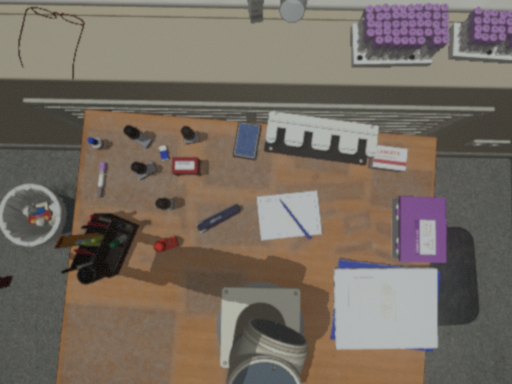

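View pics/scene.png

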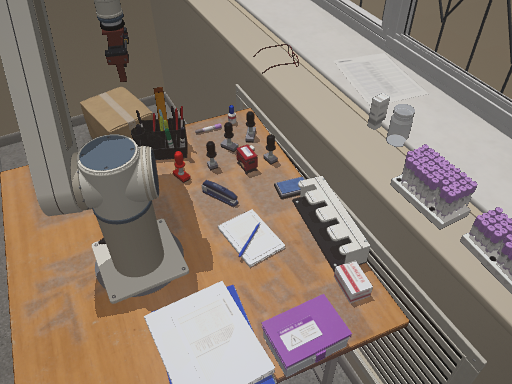

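```bash
python3 - <<'E'
from h import *
o=sensors.get_obs(); d=cam("wrist"); np.savez("pics/w0",pos=o["ee_pos"],ori=o["orientation"],**d); cv2.imwrite("pics/w0.png",d["color"])
print(d["vertical_fov"],d["tool_from_camera"].round(3).tolist())
d=dict(np.load("pics/top.npz")); P=cloud(d); s=d["color"]
for n,(u,v) in dict(s1=(135,132),s2=(190,134),s3=(142,168),s4=(165,203),red=(166,243)).items():
    Q=P[v-16:v+17,u-16:u+22].reshape(-1,3)
    k=Q[(Q[:,2]>85)&(Q[:,2]<112)]; b=Q[(Q[:,2]>10)&(Q[:,2]<22)]
    print(n,"knob",np.median(k,0).round(1),len(k),"min/max",k.min(0).round(),k.max(0).round(),"block",b.min(0).round(),b.max(0).round(),len(b))
for n,(u,v) in dict(pad=(247,140),carton=(390,157),rackL=(270,122),rackR=(375,137),slot0=(288,135),sill=(200,60),edge=(200,103),edge2=(200,111),rail=(320,108),pen=(112,245),wallR=(320,100),rtop=(320,120)).items(): print(n,P[v,u].round(1))
m=(P[...,2]>72)&(P[...,2]<90)&(P[...,1]<40)&(P[...,1]>-400)&(P[...,0]>350)
v,u=np.nonzero(m);print("plate",len(u)); Q=P[m]; (c,sz,a)=cv2.minAreaRect(Q[:,:2].astype(np.float32)); print(c,sz,a)
print(np.unique(np.round(P[105:165,262:382,2],-1),return_counts=True))
big=cv2.resize(s[95:225,75:235],(800,650),interpolation=cv2.INTER_CUBIC)[:600];cv2.imwrite("pics/c1.png",big)
E
```

```text
65.70646984690485 [[-0.001, -0.956, -0.292, 79.539], [1.0, -0.001, 0.001, -0.582], [-0.001, -0.292, 0.956, -162.51], [0.0, 0.0, 0.0, 1.0]]
s1 knob [519.9 350.6 102. ] 107 min/max [508. 339.  87.] [536. 364. 108.] block [491. 316.  11.] [549. 369.  22.] 137
s2 knob [520.9 202.3 101.8] 98 min/max [509. 191.  86.] [535. 219. 106.] block [506. 181.  12.] [539. 227.  22.] 86
s3 knob [425.3 327.1 102.6] 104 min/max [414. 317.  85.] [439. 341. 107.] block [402. 282.  10.] [481. 361.  21.] 165
s4 knob [334.4 261.9 102.5] 105 min/max [322. 251.  85.] [348. 277. 108.] block [320. 249.  10.] [348. 262.  22.] 42
red knob [225.1 261.5 103.4] 104 min/max [210. 251.  85.] [237. 276. 109.] block [212. 234.  11.] [246. 296.  22.] 99
pad [517.6  46.4  20.7]
carton [ 472.9 -344.3   47.8]
rackL [555.  -14.8  78.5]
rackR [ 520.3 -292.9   78.5]
slot0 [520.7 -62.8  80.5]
sill [682.2 161.3 163.8]
edge [626.  183.9   1.9]
edge2 [ 635.2  201.1 -112.1]
rail [ 619.6 -161.7   -2.9]
pen [227.7 373.3 122.6]
wallR [ 630.8 -154.6   34.9]
rtop [ 562.3 -146.7   80.9]
plate 3289
(517.265869140625, -168.35372924804688) (437.1709899902344, 275.0336608886719) 84.11186218261719
(array([-350., -340., -330., -320., -310., -300., -290., -280., -270.,
       -260., -250., -240., -230., -220., -210., -200., -190., -180.,
       -170., -160., -150., -140., -130., -120., -110.,  -50.,  -40.,
        -30.,  -20.,  -10.,   -0.,   10.,   20.,   30.,   40.,   50.,
         70.,   80.,   90., 1020.]), array([   7,    6,    7,    3,    6,    1,    6,    1,    2,    4,    5,
         18,   21,   49,    4,   72,   38,  100,    2,   45,   69,  141,
         16,   32,   21,    2,  211,  135,  118,  118, 1213, 1352,  274,
          9,   43,  110,   25, 2727,  166,   21]))
```

View pics/c1.png

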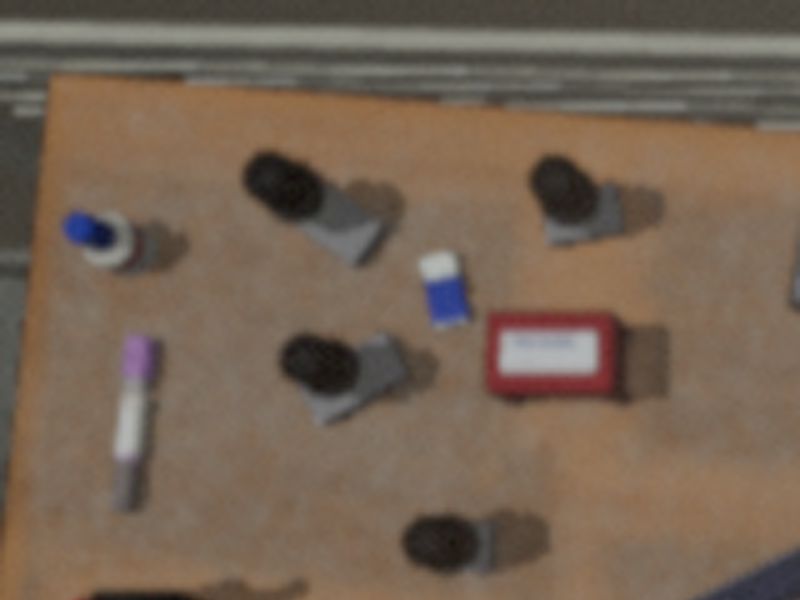

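View pics/w0.png

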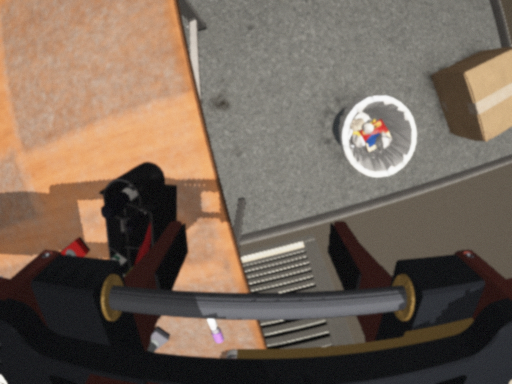

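```bash
cat > f.py <<'E'
from h import *
T=dict(np.load("pics/top.npz"));S=dict(np.load("pics/scene.npz"))
PT,PS=cloud(T),cloud(S)
def grey(c): 
    c=c.astype(int); return (c.max(-1)-c.min(-1)<22)
for n,(x,y) in dict(s1=(520,351),s2=(521,202),s3=(425,327),s4=(334,262)).items():
    out=[]
    for nm,P,D in(("top",PT,T),("scene",PS,S)):
        near=np.hypot(P[...,0]-x,P[...,1]-y)<50
        k=P[near&(P[...,2]>98)&(P[...,2]<110)]
        b=P[near&(P[...,2]>7)&(P[...,2]<21)&grey(D["color"])]
        c=np.array([(k[:,i].min()+k[:,i].max())/2 for i in(0,1)])
        out.append((nm,c,b))
        print(n,nm,"centre",c.round(1),"z",k[:,2].max().round(1),len(b))
    c=(out[0][1]+out[1][1])/2
    B=np.vstack([o[2][:,:2]-c for o in out]); 
    best=[]
    for a in range(0,180,3):
        r=np.radians(a); w=B@[-np.sin(r),np.cos(r)]; l=B@[np.cos(r),np.sin(r)]
        best.append((np.percentile(abs(w),95),a,2*np.percentile(abs(l),97)))
    print("   ",[tuple(np.round(q,1)) for q in sorted(best)[:3]])
# rack
d=PT; m=(d[...,2]>74)&(d[...,2]<90)&(d[...,1]<20)&(d[...,1]>-320)&(d[...,0]>400)&(d[...,0]<590)
c,s,a=cv2.minAreaRect(d[m][:,:2].astype(np.float32)); print("rack",c,s,a)
q=cv2.boxPoints((c,s,a));print(q.round(1).tolist())
m=(T["color"].astype(int)[...,0]-T["color"].astype(int)[...,2]>15)&(abs(d[...,1]-46)<60)&(abs(d[...,0]-517)<70)&(d[...,2]<40)&(d[...,2]>8)
print("pad",d[m].mean(0),cv2.minAreaRect(d[m][:,:2].astype(np.float32)))
cv2.imwrite("pics/c2.png",cv2.resize(S["color"][95:190,195:305],(696,600),interpolation=cv2.INTER_CUBIC))
cv2.imwrite("pics/c3.png",cv2.resize(T["color"][100:170,225:385],(800,350),interpolation=cv2.INTER_CUBIC))
E
python3 f.py
```

```text
s1 top centre [521.4 351.7] z 107.6 130
s1 scene centre [523.6 349.4] z 104.5 96
    [(np.float64(14.9), np.float64(51.0), np.float64(70.5)), (np.float64(15.1), np.float64(54.0), np.float64(69.9)), (np.float64(15.9), np.float64(57.0), np.float64(69.2))]
s2 top centre [522.9 204.2] z 106.3 71
s2 scene centre [522.7 200.8] z 105.6 72
    [(np.float64(13.6), np.float64(102.0), np.float64(44.8)), (np.float64(13.6), np.float64(99.0), np.float64(44.2)), (np.float64(13.8), np.float64(105.0), np.float64(45.3))]
s3 top centre [427.1 329.7] z 107.3 140
s3 scene centre [425.9 328. ] z 105.9 101
    [(np.float64(14.9), np.float64(126.0), np.float64(57.7)), (np.float64(14.9), np.float64(123.0), np.float64(58.2)), (np.float64(15.2), np.float64(120.0), np.float64(58.1))]
s4 top centre [333.3 264.6] z 107.8 41
s4 scene centre [333.9 262.8] z 105.9 58
    [(np.float64(14.2), np.float64(93.0), np.float64(33.9)), (np.float64(14.4), np.float64(90.0), np.float64(34.5)), (np.float64(14.6), np.float64(96.0), np.float64(34.3))]
rack (525.6227416992188, -151.5749969482422) (292.22930908203125, 84.67523956298828) 83.2017822265625
[[466.29998779296875, -291.70001220703125], [550.4000244140625, -301.70001220703125], [585.0, -11.5], [500.8999938964844, -1.5]]
pad [519.19266719  48.16988002  18.11931851] ((519.8355712890625, 48.10211944580078), (52.56728744506836, 89.82296752929688), 81.23760223388672)
```

View pics/c2.png

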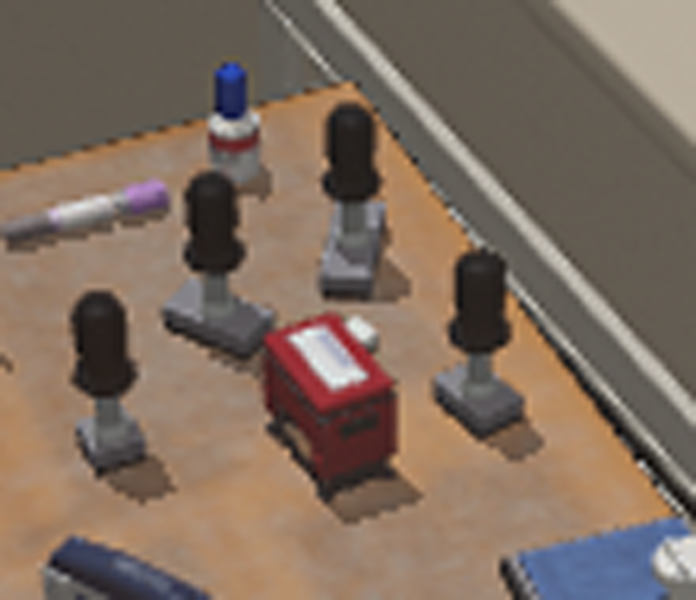

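View pics/c3.png

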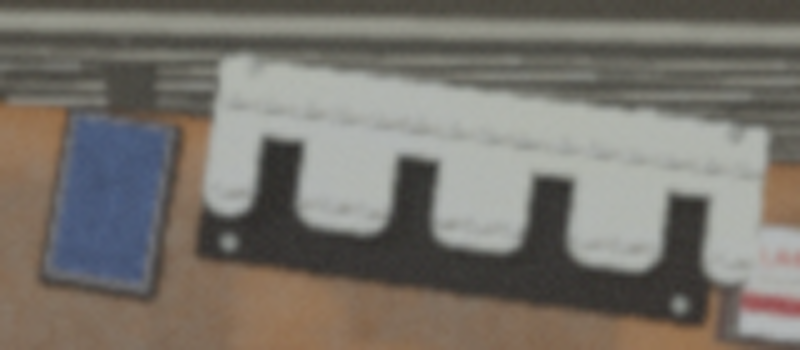

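Block-length fits (top px): (135,132) 72 mm = D, (142,168) 58 mm = C, (190,134) 44 mm = B, (165,203) about 30 mm = A. The red one at (166,243) is the look-alike and stays. The enlarged crop confirms black knobs on all four, and the pad is at the rack's +y end. D goes first.

Call:
servo_tool(steps=[[[0.022, -0.0156, -0.005], [0, 0, 4.25], 1], [[0.022, -0.0156, -0.005], [0, 0, 4.25], 1], [[0.022, -0.0156, -0.005], [0, 0, 4.25], 1], [[0.022, -0.0156, -0.005], [0, 0, 4.25], 1], [[0.022, -0.0156, -0.005], [0, 0, 4.25], 1], [[0.022, -0.0156, -0.005], [0, 0, 4.25], 1], [[0.022, -0.0156, -0.005], [0, 0, 4.25], 1], [[0.022, -0.0156, -0.005], [0, 0, 4.25], 1]])

```text
t: 0.82
ee_pos: [347.6, 475.4, 182.2]
orientation: [0.501, -3.101, 0.0]
ft_force: [0.3, 0.0, 0.3]
width: 87.8
grasp_force: 0.0
```

Call:
servo_tool(steps=[[[0.022, -0.0156, -0.005], [0, 0, 4.25], 1], [[0.022, -0.0156, -0.005], [0, 0, 4.25], 1], [[0.022, -0.0156, -0.005], [0, 0, 4.25], 1], [[0.022, -0.0156, -0.005], [0, 0, 4.25], 1], [[0.022, -0.0156, -0.005], [0, 0, 4.25], 1], [[0.022, -0.0156, -0.005], [0, 0, 4.25], 1], [[0.022, -0.0156, -0.005], [0, 0, 4.25], 1], [[0.022, -0.0156, -0.005], [0, 0, 4.25], 1]])

```text
t: 1.48
ee_pos: [523.6, 350.6, 142.2]
orientation: [1.386, -2.819, 0.0]
ft_force: [0.9, -0.7, 0.1]
width: 87.9
grasp_force: 0.0
```

Call:
servo_tool(steps=[[[-0.001, 0, -0.0185], [0, 0, 0], 0.2], [[0, 0, -0.0185], [0, 0, 0], 0.2], [[0, 0, -0.0185], [0, 0, 0], 0.2], [[0, 0, -0.0185], [0, 0, 0], 0.2], [[0, 0, 0], [0, 0, 0], 0], [[0, 0, 0], [0, 0, 0], -1], [[0, 0, 0], [0, 0, 0], -1], [[0, 0, 0], [0, 0, 0], -1]])

```text
t: 2.15
ee_pos: [522.5, 352.2, 70.0]
orientation: [-1.38, 2.82, 0.0]
ft_force: [0.1, 0.0, 0.2]
width: 38.1
grasp_force: 0.0
```

Call:
servo_tool(steps=[[[0, -0.001, 0], [0, 0, 0], -1], [[0, 0, 0], [0, 0, 0], -1], [[0, 0, 0], [0, 0, 0], -1], [[0, 0, 0], [0, 0, 0], -1], [[0, 0, 0], [0, 0, 0], -1], [[0, 0, 0], [0, 0, 0], -1], [[0, 0, 0], [0, 0, 0], -1], [[0, 0, 0], [0, 0, 0], -1]])

```text
t: 2.82
ee_pos: [522.3, 350.9, 69.8]
orientation: [-1.38, 2.82, 0.0]
ft_force: [-0.5, -0.5, 5.9]
width: 27.2
grasp_force: 30.0
```

Call:
servo_tool(steps=[[[0, 0, 0.02], [0, 0, 0], -1], [[0, 0, 0.03], [0, 0, 0], -1], [[0, 0, 0.03], [0, 0, 0], -1], [[0, 0, 0.03], [0, 0, 0], -1], [[-0.0077, -0.0318, 0.01], [0, 0, -4.92], -1], [[-0.0077, -0.0318, 0], [0, 0, -4.92], -1], [[-0.0077, -0.0318, 0], [0, 0, -4.92], -1], [[-0.0077, -0.0318, 0], [0, 0, -4.92], -1]])

```text
t: 3.48
ee_pos: [490.3, 222.3, 189.1]
orientation: [-0.873, 3.017, 0.0]
ft_force: [-0.1, -0.1, -0.8]
width: 27.3
grasp_force: 30.0
```

Call:
servo_tool(steps=[[[-0.0077, -0.0318, 0], [0, 0, -4.92], -1], [[-0.0077, -0.0318, 0], [0, 0, -4.92], -1], [[-0.0077, -0.0318, 0], [0, 0, -4.92], -1], [[-0.0077, -0.0318, 0], [0, 0, -4.92], -1], [[-0.0077, -0.0318, 0], [0, 0, -4.92], -1], [[-0.0077, -0.0318, 0], [0, 0, -4.92], -1], [[-0.0077, -0.0318, 0], [0, 0, -4.92], -1], [[-0.0077, -0.0318, 0], [0, 0, -4.92], -1]])

```text
t: 4.15
ee_pos: [428.6, -32.3, 188.9]
orientation: [0.195, 3.135, -0.0]
ft_force: [0.9, -0.4, -1.4]
width: 27.3
grasp_force: 30.0
```

Call:
servo_tool(steps=[[[0, 0, -0.02], [0, 0, 0], -1], [[0, 0, -0.02], [0, 0, 0], -1], [[0, 0, -0.02], [0, 0, 0], -1], [[0, 0, -0.02], [0, 0, 0], -1], [[0, 0, -0.003], [0, 0, 0], -1], [[0, 0, 0], [0, 0, 0], -1], [[0, 0, 0], [0, 0, 0], -1], [[0, 0, 0], [0, 0, 0], -1]])

```text
t: 4.82
ee_pos: [430.2, -31.0, 106.7]
orientation: [0.189, 3.134, -0.0]
ft_force: [0.2, -0.0, -0.5]
width: 27.3
grasp_force: 30.0
```

```bash
python3 - <<'E'
from h import *
o=sensors.get_obs(); print(o["ee_pos"],o["orientation"],o["width"])
d=cam("wrist"); cv2.imwrite("pics/w1.png",d["color"])
t=cam("scene"); cv2.imwrite("pics/s1.png",t["color"])
np.savez("pics/w1",pos=o["ee_pos"],ori=o["orientation"],**d)
E
```

```text
[430.19562162 -30.98050661 106.68901173] [ 1.88658161e-01  3.13413450e+00 -7.11736772e-05] 27.30039289679817
```

View pics/w1.png

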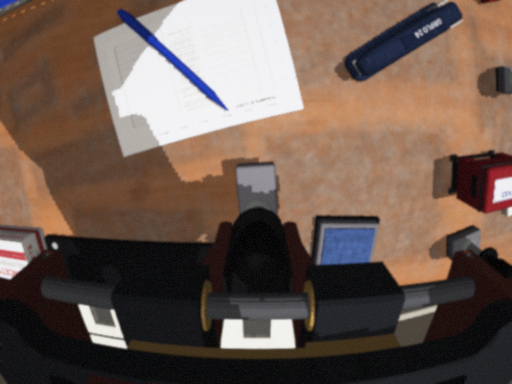

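View pics/s1.png

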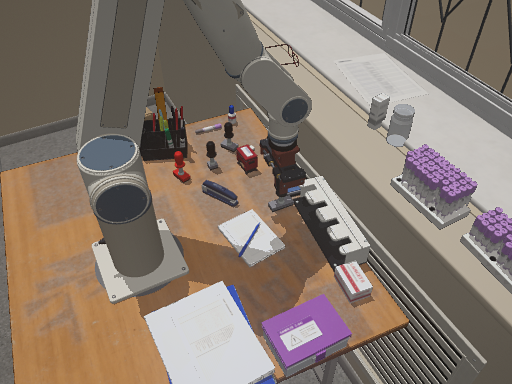

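Call:
servo_tool(steps=[[[0.014, -0.0017, 0], [0, 0, 0], -1], [[0.014, -0.0017, 0], [0, 0, 0], -1], [[0.014, -0.0017, 0], [0, 0, 0], -1], [[0.014, -0.0018, 0], [0, 0, 0], -1], [[0.014, -0.0018, 0], [0, 0, 0], -1], [[0.014, -0.0018, 0], [0, 0, 0], -1], [[0.014, -0.0018, 0], [0, 0, 0], -1], [[0, 0, 0], [0, 0, 0], -1]])

```text
t: 5.58
ee_pos: [530.7, -43.6, 106.9]
orientation: [0.189, 3.131, -0.0]
ft_force: [-0.5, -0.2, -0.5]
width: 27.2
grasp_force: 30.0
```

Call:
servo_tool(steps=[[[0.0019, 0, 0], [0, 0, 0], -1], [[0, 0, -0.002], [0, 0, 0], -1], [[0, 0, -0.002], [0, 0, 0], -1], [[0, 0, -0.002], [0, 0, 0], -1], [[0, 0, -0.001], [0, 0, 0], -1], [[0, 0, -0.001], [0, 0, 0], -1], [[0, 0, 0], [0, 0, 0], -1], [[0, 0, 0], [0, 0, 0], -1]])

```text
t: 6.25
ee_pos: [528.8, -43.2, 97.8]
orientation: [-0.189, -3.135, -0.0]
ft_force: [-2.2, 0.7, 3.3]
width: 27.1
grasp_force: 30.0
```

Call:
servo_tool(steps=[[[0, 0, 0], [0, 0, 0], 0.1], [[0, 0, 0], [0, 0, 0], 0.1], [[0, 0, 0], [0, 0, 0], 0.1], [[0, 0, 0], [0, 0, 0], 0.1], [[0, 0, 0], [0, 0, 0], 0.1], [[0, 0, 0.01], [0, 0, 0], 0.1], [[0, 0, 0.02], [0, 0, 0], 0.1], [[0, 0, 0.03], [0, 0, 0], 0.1]])

```text
t: 6.92
ee_pos: [527.6, -43.1, 156.9]
orientation: [-0.189, -3.131, -0.0]
ft_force: [0.4, -0.8, 1.0]
width: 48.4
grasp_force: 0.0
```

Call:
servo_tool(steps=[[[-0.0085, 0.031, 0], [0, 0, -4.17], 0.2], [[-0.0085, 0.031, 0], [0, 0, -4.17], 0.2], [[-0.0085, 0.031, 0], [0, 0, -4.17], 0.2], [[-0.0085, 0.031, 0], [0, 0, -4.17], 0.2], [[-0.0085, 0.031, 0], [0, 0, -4.17], 0.2], [[-0.0085, 0.031, 0], [0, 0, -4.17], 0.2], [[-0.0085, 0.031, 0], [0, 0, -4.17], 0.2], [[-0.0085, 0.031, 0], [0, 0, -4.17], 0.2]])

```text
t: 7.58
ee_pos: [460.8, 206.2, 158.5]
orientation: [1.086, 2.947, 0.001]
ft_force: [0.7, 0.4, -0.7]
width: 52.4
grasp_force: 0.0
```

Call:
servo_tool(steps=[[[-0.0085, 0.031, 0], [0, 0, -4.17], 0.2], [[-0.0085, 0.031, 0], [0, 0, -4.17], 0.2], [[-0.0085, 0.031, 0], [0, 0, -4.17], 0.2], [[-0.0085, 0.031, 0], [0, 0, -4.17], 0.2], [[0, 0, -0.015], [0, 0, 0], 0.2], [[0, 0, 0], [0, 0, 0], 0.2], [[0, 0, 0], [0, 0, 0], 0.2], [[0, 0, 0], [0, 0, 0], 0.2]])

```text
t: 8.25
ee_pos: [427.4, 328.1, 143.2]
orientation: [-1.498, -2.761, 0.001]
ft_force: [0.5, -0.1, -0.1]
width: 52.7
grasp_force: 0.0
```

Call:
servo_tool(steps=[[[-0.001, 0.001, -0.0185], [0, 0, 0], 0.2], [[0, 0, -0.0185], [0, 0, 0], 0.2], [[0, 0, -0.0185], [0, 0, 0], 0.1], [[0, 0, -0.0175], [0, 0, 0], 0], [[0, 0, 0], [0, 0, 0], -0.1], [[0, 0, 0], [0, 0, 0], -1], [[0, 0, 0], [0, 0, 0], -1], [[0, 0, 0], [0, 0, 0], -1]])

```text
t: 8.92
ee_pos: [427.2, 329.9, 71.0]
orientation: [1.498, 2.76, 0.003]
ft_force: [0.5, -0.1, 0.2]
width: 27.1
grasp_force: 29.9
```

Call:
servo_tool(steps=[[[0, 0, 0], [0, 0, 0], -1], [[0, 0, 0], [0, 0, 0], -1], [[0, 0, 0], [0, 0, 0], -1], [[0, 0, 0], [0, 0, 0], -1], [[0, 0, 0], [0, 0, 0], -1], [[0, 0, 0], [0, 0, 0], -1], [[0, 0, 0], [0, 0, 0], -1], [[0, 0, 0], [0, 0, 0], -1]])

```text
t: 9.58
ee_pos: [427.0, 330.1, 70.8]
orientation: [1.497, 2.761, 0.002]
ft_force: [0.6, -1.0, 6.8]
width: 27.1
grasp_force: 30.0
```

Call:
servo_tool(steps=[[[0, 0, 0.02], [0, 0, 0], -1], [[0, 0, 0.03], [0, 0, 0], -1], [[0, 0, 0.03], [0, 0, 0], -1], [[-0.0005, -0.0333, 0.03], [0, 0, 3.85], -1], [[-0.0005, -0.0333, 0.01], [0, 0, 3.85], -1], [[-0.0005, -0.0333, 0], [0, 0, 3.85], -1], [[-0.0005, -0.0333, 0], [0, 0, 3.85], -1], [[-0.0005, -0.0333, 0], [0, 0, 3.85], -1]])

```text
t: 10.25
ee_pos: [423.5, 164.3, 188.2]
orientation: [1.008, 2.974, 0.001]
ft_force: [0.9, 0.2, -0.4]
width: 26.9
grasp_force: 29.9
```

Call:
servo_tool(steps=[[[-0.0005, -0.0333, 0], [0, 0, 3.85], -1], [[-0.0005, -0.0333, 0], [0, 0, 3.85], -1], [[-0.0005, -0.0333, 0], [0, 0, 3.85], -1], [[-0.0005, -0.0333, 0], [0, 0, 3.85], -1], [[-0.0005, -0.0333, 0], [0, 0, 3.85], -1], [[-0.0005, -0.0333, 0], [0, 0, 3.85], -1], [[-0.0005, -0.0333, 0], [0, 0, 3.85], -1], [[-0.0005, -0.0333, 0], [0, 0, 3.85], -1]])

```text
t: 10.92
ee_pos: [419.4, -102.4, 187.9]
orientation: [0.183, 3.136, -0.0]
ft_force: [0.8, 0.6, -1.0]
width: 27.2
grasp_force: 29.9
```

Call:
servo_tool(steps=[[[0, 0, -0.02], [0, 0, 0], -1], [[0, 0, -0.02], [0, 0, 0], -1], [[0, 0, -0.02], [0, 0, 0], -1], [[0, 0, -0.02], [0, 0, 0], -1], [[0, 0, -0.003], [0, 0, 0], -1], [[0, 0, 0], [0, 0, 0], -1], [[0, 0, 0], [0, 0, 0], -1], [[0, 0, 0], [0, 0, 0], -1]])

```text
t: 11.58
ee_pos: [420.6, -100.9, 105.6]
orientation: [0.188, 3.134, -0.001]
ft_force: [0.7, -0.1, -0.9]
width: 27.2
grasp_force: 29.9
```

```bash
python3 - <<'E'
from h import *
d=cam("top"); P=cloud(d); s=cam("scene"); cv2.imwrite("pics/s2.png",cv2.resize(s["color"][150:300,230:390],(640,600),interpolation=cv2.INTER_CUBIC)); Q=cloud(s)
O=np.array([515.4,-150.4]);X=np.array([.993,-.118]);Y=np.array([.118,.993])
for p in (P,Q):
    r=(p[...,:2]-O); a=r@X;b=r@Y
    m=(abs(a)<35)&(abs(b-108)<30)&(p[...,2]>120)&(p[...,2]<142)
    print(m.sum(), a[m].min(),a[m].max(),b[m].min(),b[m].max(),np.percentile(p[...,2][m],[50,95])) if m.any() else 0
E
```

```text
90 -12.64948877772193 14.833894305817017 95.46038929635216 121.40564615773707 [131.21056893 134.12802229]
59 -11.02859749558048 14.281251045376347 93.19029688223455 119.72076678654685 [127.71472578 132.71511774]
```

View pics/s2.png

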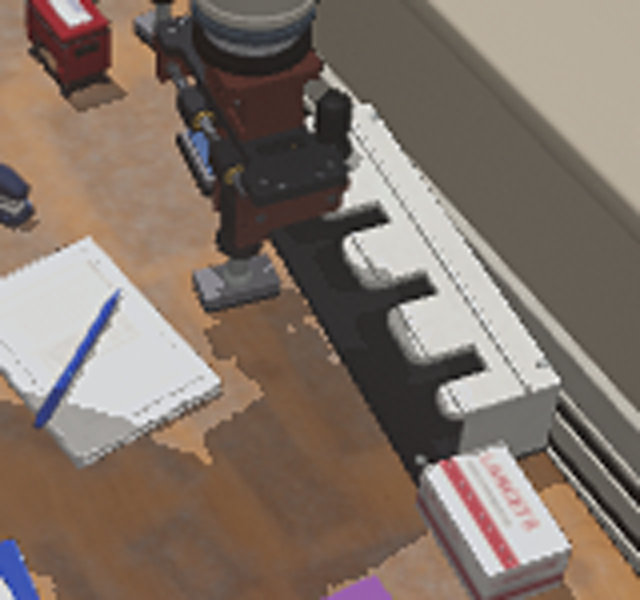

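Call:
servo_tool(steps=[[[0.014, -0.0037, 0.002], [0, 0, 0], -1], [[0.014, -0.0017, 0], [0, 0, 0], -1], [[0.014, -0.0017, 0], [0, 0, 0], -1], [[0.014, -0.0017, 0], [0, 0, 0], -1], [[0.014, -0.0018, 0], [0, 0, 0], -1], [[0.014, -0.0017, 0], [0, 0, 0], -1], [[0.014, -0.0017, 0], [0, 0, 0], -1], [[0.0015, 0, 0], [0, 0, 0], -1]])

```text
t: 12.35
ee_pos: [522.3, -115.3, 107.7]
orientation: [0.188, 3.132, -0.001]
ft_force: [0.1, 0.0, -1.7]
width: 27.6
grasp_force: 29.9
```

Call:
servo_tool(steps=[[[0, 0, 0], [0, 0, 0], -1], [[0, 0, -0.002], [0, 0, 0], -1], [[0, 0, -0.002], [0, 0, 0], -1], [[0, 0, -0.002], [0, 0, 0], -1], [[0, 0, -0.002], [0, 0, 0], -1], [[0, 0, -0.001], [0, 0, 0], -1], [[0, 0, 0], [0, 0, 0], -1], [[0, 0, 0], [0, 0, 0], -1]])

```text
t: 13.02
ee_pos: [518.8, -114.6, 98.5]
orientation: [-0.189, -3.135, -0.0]
ft_force: [-4.3, 2.1, 12.4]
width: 27.1
grasp_force: 30.0
```

Call:
servo_tool(steps=[[[0, 0, 0], [0, 0, 0], 0.1], [[0, 0, 0], [0, 0, 0], 0.1], [[0, 0, 0], [0, 0, 0], 0.1], [[0, 0, 0], [0, 0, 0], 0.1], [[0, 0, 0], [0, 0, 0], 0.1], [[0, 0, 0.01], [0, 0, 0], 0.1], [[0, 0, 0.025], [0, 0, 0], 0.1], [[0, 0, 0.035], [0, 0, 0], 0.1]])

```text
t: 13.68
ee_pos: [517.4, -114.4, 166.5]
orientation: [-0.189, -3.13, -0.002]
ft_force: [1.1, 0.2, -1.0]
width: 48.0
grasp_force: 0.0
```

Call:
servo_tool(steps=[[[0, 0.0288, 0.01], [0, 0, -6.45], 0.2], [[0.0005, 0.0288, 0], [0, 0, -6.45], 0.2], [[0.0005, 0.0288, 0], [0, 0, -6.45], 0.2], [[0.0005, 0.0288, 0], [0, 0, -6.45], 0.2], [[0.0005, 0.0288, 0], [0, 0, -6.45], 0.2], [[0.0005, 0.0288, 0], [0, 0, -6.45], 0.2], [[0.0005, 0.0288, 0], [0, 0, -6.45], 0.2], [[0, 0.0288, 0], [0, 0, -6.45], 0.2]])

```text
t: 14.35
ee_pos: [522.3, 117.0, 178.4]
orientation: [1.542, 2.736, 0.001]
ft_force: [1.9, -0.5, 0.3]
width: 52.6
grasp_force: 0.0
```

Call:
servo_tool(steps=[[[0, 0.0288, 0], [0, 0, -6.45], 0.2], [[0, 0.0288, 0], [0, 0, -6.45], 0.2], [[0, 0.0288, -0.01], [0, 0, -6.45], 0.2], [[0, 0, -0.02], [0, 0, 0], 0.2], [[0, 0, 0], [0, 0, 0], 0.2], [[0, 0, 0], [0, 0, 0], 0.2], [[0, 0, 0], [0, 0, 0], 0.2], [[0, 0, 0], [0, 0, 0], 0.2]])

```text
t: 15.02
ee_pos: [522.9, 201.3, 148.6]
orientation: [1.974, 2.443, 0.001]
ft_force: [-0.2, 0.8, 1.0]
width: 52.5
grasp_force: 0.0
```

Call:
servo_tool(steps=[[[0, 0.001, -0.0196], [0, 0, 0], 0.2], [[0, 0, -0.0196], [0, 0, 0], 0.2], [[0, 0, -0.0196], [0, 0, 0], 0.1], [[0, 0, -0.0196], [0, 0, 0], 0], [[0, 0, 0], [0, 0, 0], -0.1], [[0, 0, 0], [0, 0, 0], -1], [[0, 0, 0], [0, 0, 0], -1], [[0, 0, 0], [0, 0, 0], -1]])

```text
t: 15.68
ee_pos: [523.4, 203.0, 70.7]
orientation: [1.973, 2.443, 0.003]
ft_force: [-0.7, 0.1, -0.9]
width: 27.0
grasp_force: 30.0
```

Call:
servo_tool(steps=[[[0, 0, 0], [0, 0, 0], -1], [[0, 0, 0], [0, 0, 0], -1], [[0, 0, 0], [0, 0, 0], -1], [[0, 0, 0], [0, 0, 0], -1], [[0, 0, 0], [0, 0, 0], -1], [[0, 0, 0], [0, 0, 0], -1], [[0, 0, 0], [0, 0, 0], -1], [[0, 0, 0], [0, 0, 0], -1]])

```text
t: 16.35
ee_pos: [523.3, 203.2, 70.5]
orientation: [1.973, 2.443, 0.003]
ft_force: [-0.2, -1.1, 7.1]
width: 27.1
grasp_force: 30.0
```

Call:
servo_tool(steps=[[[0, 0, 0.02], [0, 0, 0], -1], [[0, 0, 0.03], [0, 0, 0], -1], [[0, 0, 0.03], [0, 0, 0], -1], [[-0.0086, -0.029, 0.03], [0, 0, 5.47], -1], [[-0.0086, -0.029, 0.01], [0, 0, 5.47], -1], [[-0.0086, -0.029, 0], [0, 0, 5.47], -1], [[-0.0086, -0.029, 0], [0, 0, 5.47], -1], [[-0.0086, -0.029, 0], [0, 0, 5.47], -1]])

```text
t: 17.02
ee_pos: [479.0, 57.5, 189.3]
orientation: [1.332, 2.844, 0.001]
ft_force: [-0.8, -0.4, -2.0]
width: 27.1
grasp_force: 30.0
```

Call:
servo_tool(steps=[[[-0.0086, -0.029, 0], [0, 0, 5.47], -1], [[-0.0086, -0.029, 0], [0, 0, 5.47], -1], [[-0.0086, -0.029, 0], [0, 0, 5.47], -1], [[-0.0086, -0.029, 0], [0, 0, 5.47], -1], [[-0.0086, -0.029, 0], [0, 0, 5.47], -1], [[-0.0086, -0.029, 0], [0, 0, 5.47], -1], [[-0.0086, -0.029, 0], [0, 0, 5.47], -1], [[-0.0086, -0.029, 0], [0, 0, 5.47], -1]])

```text
t: 17.68
ee_pos: [410.0, -174.7, 188.9]
orientation: [0.177, 3.136, -0.0]
ft_force: [-0.2, -0.5, -1.3]
width: 27.4
grasp_force: 30.0
```

Call:
servo_tool(steps=[[[0, 0, -0.02], [0, 0, 0], -1], [[0, 0, -0.02], [0, 0, 0], -1], [[0, 0, -0.02], [0, 0, 0], -1], [[0, 0, -0.02], [0, 0, 0], -1], [[0, 0, -0.001], [0, 0, 0], -1], [[0, 0, 0], [0, 0, 0], -1], [[0, 0, 0], [0, 0, 0], -1], [[0, 0, 0], [0, 0, 0], -1]])

```text
t: 18.35
ee_pos: [411.5, -173.7, 108.7]
orientation: [0.184, 3.134, -0.001]
ft_force: [-0.6, -0.9, -0.4]
width: 27.2
grasp_force: 30.0
```

Call:
servo_tool(steps=[[[0.014, -0.0018, 0], [0, 0, 0], -1], [[0.014, -0.0018, 0], [0, 0, 0], -1], [[0.014, -0.0018, 0], [0, 0, 0], -1], [[0.014, -0.0018, 0], [0, 0, 0], -1], [[0.014, -0.0018, 0], [0, 0, 0], -1], [[0.014, -0.0018, 0], [0, 0, 0], -1], [[0.014, -0.0018, 0], [0, 0, 0], -1], [[0.003, 0, 0], [0, 0, 0], -1]])

```text
t: 19.02
ee_pos: [514.7, -186.7, 109.1]
orientation: [0.183, 3.132, -0.002]
ft_force: [-1.3, -0.8, -0.3]
width: 27.1
grasp_force: 30.0
```

Call:
servo_tool(steps=[[[0, 0, 0], [0, 0, 0], -1], [[0, 0, -0.002], [0, 0, 0], -1], [[0, 0, -0.002], [0, 0, 0], -1], [[0, 0, -0.002], [0, 0, 0], -1], [[0, 0, -0.002], [0, 0, 0], -1], [[0, 0, -0.001], [0, 0, 0], -1], [[0, 0, -0.0005], [0, 0, 0], -1], [[0, 0, 0], [0, 0, 0], -1]])

```text
t: 19.68
ee_pos: [511.2, -185.9, 98.4]
orientation: [-0.184, -3.135, -0.0]
ft_force: [-3.2, 1.0, 6.5]
width: 27.2
grasp_force: 30.0
```

Call:
servo_tool(steps=[[[0, 0, 0], [0, 0, 0], 0.1], [[0, 0, 0], [0, 0, 0], 0.1], [[0, 0, 0], [0, 0, 0], 0.1], [[0, 0, 0], [0, 0, 0], 0.1], [[0, 0, 0], [0, 0, 0], 0.1], [[0, 0, 0.01], [0, 0, 0], 0.1], [[0, 0, 0.025], [0, 0, 0], 0.1], [[0, 0, 0.035], [0, 0, 0], 0.1]])

```text
t: 20.35
ee_pos: [509.8, -185.3, 167.0]
orientation: [-0.184, -3.131, -0.003]
ft_force: [0.8, -0.3, 0.1]
width: 48.3
grasp_force: 0.0
```

Call:
servo_tool(steps=[[[-0.0127, 0.0321, 0.01], [0, 0, 0.7], 0.2], [[-0.0127, 0.0321, 0], [0, 0, 0.7], 0.2], [[-0.0127, 0.0321, 0], [0, 0, 0.7], 0.2], [[-0.0127, 0.0321, 0], [0, 0, 0.7], 0.2], [[-0.0127, 0.0321, 0], [0, 0, 0.7], 0.2], [[-0.0127, 0.0321, 0], [0, 0, 0.7], 0.2], [[-0.0127, 0.0321, 0], [0, 0, 0.7], 0.2], [[-0.0127, 0.0321, 0], [0, 0, 0.7], 0.2]])

```text
t: 21.02
ee_pos: [409.4, 72.1, 178.8]
orientation: [0.031, 3.14, 0.0]
ft_force: [0.4, 0.1, -0.6]
width: 52.7
grasp_force: 0.0
```

Call:
servo_tool(steps=[[[-0.0127, 0.0321, 0], [0, 0, 0.7], 0.2], [[-0.0127, 0.0321, 0], [0, 0, 0.7], 0.2], [[-0.0127, 0.0321, 0], [0, 0, 0.7], 0.2], [[-0.0127, 0.0321, 0], [0, 0, 0.7], 0.2], [[-0.0127, 0.0321, -0.01], [0, 0, 0.7], 0.2], [[-0.0127, 0.0321, -0.02], [0, 0, 0.7], 0.2], [[0, 0, 0], [0, 0, 0], 0.2], [[0, 0, 0], [0, 0, 0], 0.2]])

```text
t: 21.68
ee_pos: [332.8, 264.3, 147.8]
orientation: [0.091, -3.139, 0.001]
ft_force: [-0.3, 0.1, 0.2]
width: 52.4
grasp_force: 0.0
```

Call:
servo_tool(steps=[[[0.001, 0, -0.0195], [0, 0, 0], 0.2], [[0, 0, -0.0195], [0, 0, 0], 0.2], [[0, 0, -0.0195], [0, 0, 0], 0.1], [[0, 0, -0.0195], [0, 0, 0], 0], [[0, 0, 0], [0, 0, 0], -0.1], [[0, 0, 0], [0, 0, 0], -1], [[0, 0, 0], [0, 0, 0], -1], [[0, 0, 0], [0, 0, 0], -1]])

```text
t: 22.35
ee_pos: [335.9, 263.6, 71.3]
orientation: [-0.083, 3.139, 0.002]
ft_force: [0.2, 0.1, -0.6]
width: 26.8
grasp_force: 30.0
```

Call:
servo_tool(steps=[[[0, 0, 0], [0, 0, 0], -1], [[0, 0, 0], [0, 0, 0], -1], [[0, 0, 0], [0, 0, 0], -1], [[0, 0, 0], [0, 0, 0], -1], [[0, 0, 0], [0, 0, 0], -1], [[0, 0, 0], [0, 0, 0], -1], [[0, 0, 0], [0, 0, 0], -1], [[0, 0, 0], [0, 0, 0], -1]])

```text
t: 23.02
ee_pos: [335.7, 263.8, 71.1]
orientation: [-0.085, 3.139, 0.001]
ft_force: [0.3, -1.2, 8.6]
width: 27.3
grasp_force: 30.0
```

Call:
servo_tool(steps=[[[0, 0, 0.02], [0, 0, 0], -1], [[0, 0, 0.03], [0, 0, 0], -1], [[0, 0, 0.03], [0, 0, 0], -1], [[0.0085, -0.034, 0.03], [0, 0, -0.66], -1], [[0.0085, -0.034, 0.01], [0, 0, -0.66], -1], [[0.0085, -0.034, 0], [0, 0, -0.66], -1], [[0.0085, -0.034, 0], [0, 0, -0.66], -1], [[0.0085, -0.034, 0], [0, 0, -0.66], -1]])

```text
t: 23.68
ee_pos: [376.7, 95.4, 188.0]
orientation: [0.005, 3.14, 0.001]
ft_force: [1.1, 0.3, -1.1]
width: 26.9
grasp_force: 30.0
```

Call:
servo_tool(steps=[[[0.0085, -0.034, 0], [0, 0, -0.66], -1], [[0.0085, -0.034, 0], [0, 0, -0.66], -1], [[0.0085, -0.034, 0], [0, 0, -0.66], -1], [[0, -0.034, 0], [0, 0, -0.66], -1], [[0, -0.034, 0], [0, 0, -0.66], -1], [[0, -0.034, 0], [0, 0, -0.66], -1], [[0, -0.034, 0], [0, 0, -0.66], -1], [[0, -0.034, 0], [0, 0, -0.66], -1]])

```text
t: 24.35
ee_pos: [401.6, -177.0, 187.5]
orientation: [0.152, 3.137, -0.0]
ft_force: [1.4, -0.3, -0.2]
width: 27.2
grasp_force: 30.0
```

Call:
servo_tool(steps=[[[0, -0.034, 0], [0, 0, -0.66], -1], [[0, -0.034, 0], [0, 0, -0.66], -1], [[0, 0, -0.02], [0, 0, 0], -1], [[0, 0, -0.03], [0, 0, 0], -1], [[0, 0, -0.02], [0, 0, 0], -1], [[0, 0, -0.011], [0, 0, 0], -1], [[0, 0, 0], [0, 0, 0], -1], [[0, 0, 0], [0, 0, 0], -1]])

```text
t: 25.02
ee_pos: [401.8, -243.1, 106.1]
orientation: [-0.187, -3.135, -0.001]
ft_force: [-1.1, 0.7, -1.3]
width: 27.2
grasp_force: 30.0
```

Call:
servo_tool(steps=[[[0.0145, -0.0045, 0.002], [0, 0, 0], -1], [[0.0145, -0.0017, 0], [0, 0, 0], -1], [[0.0145, -0.0017, 0], [0, 0, 0], -1], [[0.0145, -0.0017, 0], [0, 0, 0], -1], [[0.0145, -0.0017, 0], [0, 0, 0], -1], [[0.0145, -0.0017, 0], [0, 0, 0], -1], [[0.0145, -0.0017, 0], [0, 0, 0], -1], [[0.0022, 0, 0], [0, 0, 0], -1]])

```text
t: 25.68
ee_pos: [509.0, -258.8, 110.1]
orientation: [0.185, 3.132, -0.003]
ft_force: [0.8, -0.0, -0.9]
width: 26.8
grasp_force: 30.0
```

Call:
servo_tool(steps=[[[0, 0, 0], [0, 0, 0], -1], [[0, 0, -0.002], [0, 0, 0], -1], [[0, 0, -0.002], [0, 0, 0], -1], [[0, 0, -0.002], [0, 0, 0], -1], [[0, 0, -0.002], [0, 0, 0], -1], [[0, 0, -0.001], [0, 0, 0], -1], [[0, 0, 0], [0, 0, 0], -1], [[0, 0, 0], [0, 0, 0], -1]])

```text
t: 26.35
ee_pos: [505.3, -258.0, 99.2]
orientation: [-0.187, -3.135, -0.0]
ft_force: [-2.0, 1.1, 4.5]
width: 27.3
grasp_force: 30.0
```

Seated. Release, rise, and move away to check.

Call:
servo_tool(steps=[[[0, 0, 0], [0, 0, 0], 0.1], [[0, 0, 0], [0, 0, 0], 0.1], [[0, 0, 0], [0, 0, 0], 0.1], [[0, 0, 0], [0, 0, 0], 0.1], [[0, 0, 0], [0, 0, 0], 0.1], [[0, 0, 0.01], [0, 0, 0], 0.1], [[0, 0, 0.025], [0, 0, 0], 0.1], [[0, 0, 0.035], [0, 0, 0], 0.1]])

```text
t: 27.02
ee_pos: [504.0, -257.1, 168.0]
orientation: [-0.187, -3.131, -0.004]
ft_force: [-0.4, -0.3, 0.3]
width: 48.1
grasp_force: 0.0
```

Call:
servo_tool(steps=[[[-0.01, 0.02, 0.02], [0, 0, 0], 0.1], [[-0.015, 0.03, 0.01], [0, 0, 0], 0.1], [[-0.015, 0.035, 0], [0, 0, 0], 0.1], [[-0.015, 0.035, 0], [0, 0, 0], 0.1], [[-0.015, 0.035, 0], [0, 0, 0], 0.1], [[-0.015, 0.035, 0], [0, 0, 0], 0.1], [[-0.015, 0.035, 0], [0, 0, 0], 0.1], [[0, 0.035, 0], [0, 0, 0], 0.1]])

```text
t: 27.68
ee_pos: [402.7, 3.3, 199.5]
orientation: [-0.188, -3.135, 0.0]
ft_force: [1.1, 0.6, 0.4]
width: 48.4
grasp_force: 0.0
```

Call:
servo_tool(steps=[[[0, 0.035, 0], [0, 0, 0], 0.1], [[0, 0.035, 0], [0, 0, 0], 0.1], [[0, 0.035, 0], [0, 0, 0], 0.1], [[0, 0.035, 0], [0, 0, 0], 0.1], [[0, 0.035, 0], [0, 0, 0], 0.1], [[0, 0, 0], [0, 0, 0], 0.1], [[0, 0, 0], [0, 0, 0], 0.1], [[0, 0, 0], [0, 0, 0], 0.1]])

```text
t: 28.35
ee_pos: [405.5, 176.8, 199.4]
orientation: [0.185, 3.136, -0.0]
ft_force: [-0.0, 0.1, 0.2]
width: 48.5
grasp_force: 0.0
```

```bash
python3 - <<'E'
from h import *
d=cam("top"); P=cloud(d); s=cam("scene"); cv2.imwrite("pics/s3.png",cv2.resize(s["color"][150:290,240:390],(640,597),interpolation=cv2.INTER_CUBIC)); Q=cloud(s)
O=np.array([515.4,-150.4]);X=np.array([.993,-.118]);Y=np.array([.118,.993])
for p in (P,Q):
    r=(p[...,:2]-O); a=r@X;b=r@Y
    for y in(108,36,-36,-108):
        m=(abs(a)<35)&(abs(b-y)<30)&(p[...,2]>124)&(p[...,2]<142)
        if m.any(): print(y,m.sum(), ((a[m].min()+a[m].max())/2).round(1),((b[m].min()+b[m].max())/2).round(1),np.percentile(p[...,2][m],[50,95]).round(1))
E
```

```text
108 87 0.9 108.4 [131.  134.4]
36 93 -3.0 36.7 [130.6 134.3]
-36 90 -3.1 -34.6 [131.1 134.9]
-108 83 -0.2 -106.9 [131.2 135.1]
108 50 0.3 106.5 [128.2 131.1]
36 52 -3.8 35.1 [129.3 132.2]
-36 53 -3.2 -37.0 [129.1 132.1]
-108 57 -0.2 -110.8 [128.5 132.6]
```

View pics/s3.png

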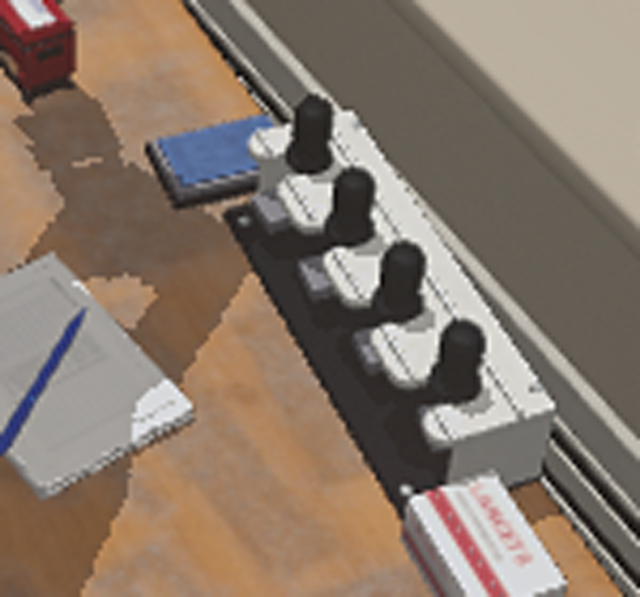

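The picture shows all four stamps upright in the rack, at (312,130), (352,205), (400,280) and (460,360), with block length falling away from the pad. Each is within 4 mm of its slot centre at the seated height.

```bash
python3 -c "
from workcell import close_job
print(close_job())"
```

```text
the job is handed in; nothing more can be done
None
```

All four stamps are hanging seated and upright in the rack, ordered D, C, B, A from the ink-pad end, and the job was handed in at about 28 s of the 125 s; the hand-in returned no verdict.

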